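# Gauge the upper cast and offer it up to the lower cast

## Robot

A 6-joint arm with a two-finger parallel gripper is mounted at the origin on the work surface. World frame = base frame: x ahead of the robot, y to its left, z up, the work surface at z = 0. Lengths are in mm, angles in rad, forces in N, time in s.
With the tool pointing down it reaches from about 400 to 925 mm from the base axis. Payload 12.5 kg.
Tool frame: the origin (TCP) lies between the finger pads; the fingertips stand 11 mm ahead of it and the grasp point (between the pads) lies 8 mm behind it (env.tip_extent is the distance from the TCP to the fingertips, in mm); x points along the fingers, z is the direction in which the jaws open and shut, and the axes are right-handed (so a half turn about x gives the same grasp; the last joint's range is limited). The gripper opens to 95 mm and grips with 3 to 60 N. Pads are 20 mm wide; open, the fingers measure 119 mm over their backs; the gripper's body (75 mm by 180 mm) begins 59 mm behind the grasp point.
Start: joints at [1.089, 0.491, 1.559, -0, 1.092, -0.106], TCP at [229.37, 581.408, 225.661] pointing down, gripper open.
Joint ranges: [-3.1, 3.1], [-0.84, 2.19], [0.05, 2.79], [-1.13, 4.28], [0.06, 2.93], [-2.69, 2.69]. Speed limits (rad/s): [2.22, 2.22, 2.79, 3.14, 3.14, 3.14].

## Interface

Orientations are given as [roll, pitch, yaw] about the fixed x, y, z axes, in that order (R = Rz(yaw) Ry(pitch) Rx(roll)).
In Python, from cell import status, imaging, env gives the robot as it stands. The module is installed in compiled form; this text tells all that it offers.
- The arm moves only by the tool apply_moves, never from a script. Its argument "increments" is a list of rows, each a list of 5 numbers: the closure, from 0 (fully open) to 1 (shut), then the shift along the tool's x, y, z in mm, then the turn about the tool's x in degrees. A call has 1 to 10 rows; each row shifts and turns the commanded pose from where the row before left it, along the tool's axes as they then stand; what a row does not reach is not made up. A row lasts 1/10 s, in which the tool goes at most 50 mm and 8.59 degrees, less where a joint would pass 70% of its speed; a pose out of reach is approached as far as the arm can. A call with a gripper value outside its range is refused whole. The fingers move at their own pace and stop on an object; the grip force is fixed at half the most. Time passes only in rows, so rows that do not move let the fingers close. It gives the time, the measured TCP pose, the force and the opening at its end, in the units of the state.
- status.state(): the state, without advancing time (a new reading comes with each control period).
- imaging.read_camera(name): name is "scene" or "top" or "wrist"; returns a dict with "pixels" (420x560x3 uint8, red, green, blue), "fovy" (degrees; the focal length in pixels is half the picture's height over the tangent of half this angle, whatever the lens; pixels are square), "cx", "cy" (the principal point, pixels), "distortion" ([k1, k2, p1, p2, k3] as OpenCV has them; the pictures are not rectified), "R" (3x3) and "t" (3): a world point X has camera coordinates R X + t. Camera axes: x right, y down, z forward; pixel columns grow to the right and rows downward; lengths in mm; the calibration is good to about 2 mm. A picture is of the moment at which its call begins. There is no depth.
- env.job_done(): hands the job in, once; it reports no verdict.
The state is a dict: "t": time; "joints": joint angles; "qvel": joint speeds; "tau": joint torques, N m; "eef_pos": TCP position; "tcp_rot": TCP orientation; "ft_force": force on the tool from outside, world axes, zero at the start; "moment": the same for the moment, N m; "opening": opening from 0.0 (shut) to 1.0 (fully open).
Only numpy, scipy, OpenCV 4.12 (cv2) and the standard library are available. Lean on these libraries where they do the work, as an engineer would, in place of code of your own. Each camera call takes 0.05 s, during which the arm holds its last target. There are 200 camera calls.

## Task

At the dental lab bench, gently slide the gauge's jaw along until the upper plaster cast is held snug between both jaws, keeping a light push for a moment so it registers. Then pick the cast up, carry it over the instrument rack without touching the rack, and bring it above the lower cast in the articulator, front over front, level and lined up, with a gap of about 6 mm between the teeth and never touching. Finish still holding it there in the gripper: do not put it down or let go, keep it upright, and leave the bowl, jar and spare cast alone.

Things in the scene. Friction and masses are not known exactly. Their poses are not given: they have to be found in the camera images.
- cast: Upper dental cast, cream stone, 0.17 to 0.34 kg, loose, teeth down on the gauge bed between the jaws. Origin: under its centre, at the teeth tips; z up, -x its pointed front. Teeth z 0 to 8 mm; flat base z 8 to 24, 54 mm (x -28 to 27) by 62 mm, flat sides at y = +-31; on top a white plaster mounting block 42 (x) by 40 mm (y), z 24 to 58, centred at x = +2. Grip the block from above near z = 47.
- cast_front (a point): Point under the front teeth of the upper cast, 26 mm ahead (-x) of its origin, at the teeth tips.
- gauge: Bench gauge, fixed: aluminium bed 80 mm (x) by 185 mm (y, from -80 to +105), 12 mm thick, lying on the table. Origin: underside, on the cast's side of the bed centre. Its y is the direction in which the jaws open, z up.
- anvil: Spring-backed jaw at the gauge bed's -y end, steel, 60 mm (x) by 12 mm thick by 22 mm high. Origin: the foot of its flat contact face, on the bed's top (12 mm above the table); the face looks along the gauge's +y. Pressed towards -y it gives way against a spring, 1.5 N per mm, 5 mm at most, then solid. Axes as the gauge's.
- jaw: Sliding steel jaw, 60 mm wide, top 22 mm above the bed. Origin: foot of its contact face, on the bed's top; the face looks along the gauge's -y to the spring jaw. Gap = y distance of the two origins, 100 mm at most at the start. Slides along the gauge's y with 2 N friction, stays where left. Pushed to -y it squares the cast against the spring jaw: gap then 62 mm. Axes as the gauge's.
- jaw_post (a point): Centre of the top of the sliding jaw's thumb post: a square steel post 14 by 14 mm, its top 76 mm above the table, the post free over its upper 50 mm. It stands 28 mm behind (+y) the jaw's contact face. Pinch it across the gauge's x, or push it from behind, towards the gauge's -y.
- articulator: Lower frame of a dental articulator, fixed, steel, about 160 mm (x) by 130 mm, carrying the lower cast teeth up. Origin: at table height under the centre of the lower cast; -x is its front, z up. At the back (x = +80 mm, y = +-50 mm) two uprights with brass ends reach 102 mm above the table.
- bite (a point): Centre of the lower cast at the tips of its teeth, 58 mm above the table, axes as the articulator's. The cast here has the same outline as the upper cast (54 by 62 mm). Target: the upper cast's origin straight above this point, axes parallel, same way round.
- bite_front (a point): Tip of the lower front teeth, 26 mm ahead (-x) of bite.
- rack: Instrument rack, fixed, between the gauge and the articulator: wooden block 260 mm (x) by 50 mm (y) by 45 mm high, with upright dental instruments in a row along x up to 140 mm above the table. Origin: centre of its underside.
- bowl: Bystander: black rubber mixing bowl, 90 mm across, 50 mm high; origin under its centre.
- jar: Bystander: amber glass jar, 52 mm across, 60 mm high; origin under its centre.
- spare_cast: Bystander: smaller white plaster cast, 44 by 51 mm, 24 mm high, teeth up, loose on the table; origin under its centre.
Mind the look-alikes: they are no part of the job. Leave any blue or red look-alike of the cast alone.

How it is judged (in metres and radians):
On the way, in this order (a step that is already met when the one before it is completed fails the run):
1. the jaw is pushed shut on the cast: the cast is pressed by the sliding jaw and by the spring jaw, each with more than 1 N, for 0.2 s (contact force between each of jaw, anvil and cast above 1 N), for 0.2 s.
2. the cast passes above the rack, its teeth higher than the instruments (height (world z) of cast above 0.142 m and y of cast in the frame of rack between -0.04 and 0.04 m and x of cast in the frame of rack between -0.16 and 0.16 m), for 0.05 s.
At the end, for the whole second after the job is handed in: The gripper holds the upper cast (finger force over 2 N) still and level (within 0.08 rad), 2 to 12 mm above the lower teeth, within 6 mm sideways at the centre and 8 mm at the front teeth, axes within 0.15 rad, touching nothing of the articulator (z of cast in the frame of bite between 0.002 and 0.012 m and horizontal distance between cast and bite below 0.006 m and horizontal distance between cast_front and bite_front below 0.008 m and angle between the x axis of cast and the x axis of bite, either way round below 0.15 rad and angle between cast's own z axis and vertical below 0.08 rad and contact force between cast and articulator below 0.1 N and contact force between cast and the fingers above 2 N and linear speed of cast below 0.01 m/s); the arm keeps its last pose, push and grip.
It fails at once if the upper cast touches the lower cast or the articulator (over 0.3 N) (contact force between cast and articulator above 0.3 N).
It fails at once if the rack is touched (over 1 N) (contact force between rack and anything else above 1 N).
It fails at once if the cast is squeezed between the jaws with over 40 N (contact force between jaw and cast above 40 N).
It fails at once if the cast is tipped by more than 0.5 rad (angle between cast's own z axis and vertical above 0.5 rad).
It fails at once if a bystander is moved by more than 15 mm (distance of any of bowl, jar, spare_cast from where it was at the start of the episode above 0.015 m).
It also fails if it takes over 64 s, if anything falls off the work surface, if the arm or the gripper's body presses on something with over 40 N, if the wrist force passes 120 N, or if a joint passes its speed limit or range.

## Working session

There is one attempt and no reset: what is moved stays moved. The work goes in short steps, Python scripts to look and compute and a tool call to move; the robot and the scene stay as the last step left them, time stands still between calls to the robot, and variables do not carry over. Pictures are saved under pics/ and viewed, about 8 in all and at most 12, crops included, and the job is handed in when it is done.

Besides the shell and the picture viewer there is one more tool, called as name(argument=value, ...), one argument or row to a line, values as JSON. apply_moves: Moves the arm, as the interface text tells. Its arguments: {"type":"object","properties":{"increments":{"type":"array"}},"required":["increments"]}

```bash
mkdir -p pics
cat > h.py <<'E'
import numpy as np, cv2
from cell import status, imaging, env
def cam(n):
    c=imaging.read_camera(n); h=c["pixels"].shape[0]
    f=h/2/np.tan(np.radians(c["fovy"])/2)
    c["K"]=np.array([[f,0,c["cx"]],[0,f,c["cy"]],[0,0,1.]]); c["D"]=np.array(c["distortion"],float)
    c["R"]=np.array(c["R"]);c["t"]=np.array(c["t"]); return c
def ray(c,uv):
    p=cv2.undistortPoints(np.array(uv,float).reshape(-1,1,2),c["K"],c["D"]).reshape(-1,2)
    d=np.c_[p,np.ones(len(p))]@c["R"]; return -c["R"].T@c["t"],d
def onz(c,uv,z):
    o,d=ray(c,uv); return o+d*((z-o[2])/d[:,2])[:,None]
def proj(c,X):
    return cv2.projectPoints(np.array(X,float).reshape(-1,1,3),cv2.Rodrigues(c["R"])[0],c["t"],c["K"],c["D"])[0].reshape(-1,2)
def save(c,name,box=None,s=1):
    im=c["pixels"][:,:,::-1]
    if box: im=im[box[1]:box[3],box[0]:box[2]]
    cv2.imwrite("pics/"+name,cv2.resize(im,None,fx=s,fy=s,interpolation=cv2.INTER_CUBIC))
E
python3 - <<'E'
from h import *
import pickle
for n in("top","scene"):
    c=cam(n);save(c,n+"0.png",s=1.4);pickle.dump(c,open(n+"0.pkl","wb"));print(n,c["fovy"],c["R"].round(3).tolist(),c["t"],c["D"])
print(status.state())
E
```

```text
top 46.72225298543655 [[-0.004, -1.0, 0.01], [-0.989, 0.002, -0.151], [0.151, -0.01, -0.988]] [  9.93546649 547.62586929 973.59185062] [-0.02158643  0.          0.          0.          0.        ]
scene 48.13861923562422 [[0.394, 0.919, -0.014], [0.687, -0.305, -0.659], [-0.61, 0.25, -0.752]] [-223.48449723 -338.81491202 1457.60166136] [-0.10342643  0.          0.          0.          0.        ]
{'t': 0.1, 'joints': array([ 1.08939242e+00,  4.91481021e-01,  1.55938391e+00, -3.85507226e-06,
        1.09171535e+00, -1.05538363e-01]), 'qvel': array([-0.00060511, -0.00169418, -0.00130575, -0.00023269,  0.00024037,
       -0.00044498]), 'tau': array([ 2.69816344e-03, -6.13624191e+01, -2.58609152e+01,  6.94494392e-02,
        4.69990948e-02, -8.14737461e-06]), 'eef_pos': array([229.27144169, 581.20721139, 225.13311093]), 'tcp_rot': array([ 3.03951642,  1.56980869, -2.04873633]), 'ft_force': array([ 0.97242266,  0.22824095, -0.33339497]), 'moment': array([0.020855  , 0.03385742, 0.01182784]), 'opening': 1.00138064241052}
```

View pics/top0.png

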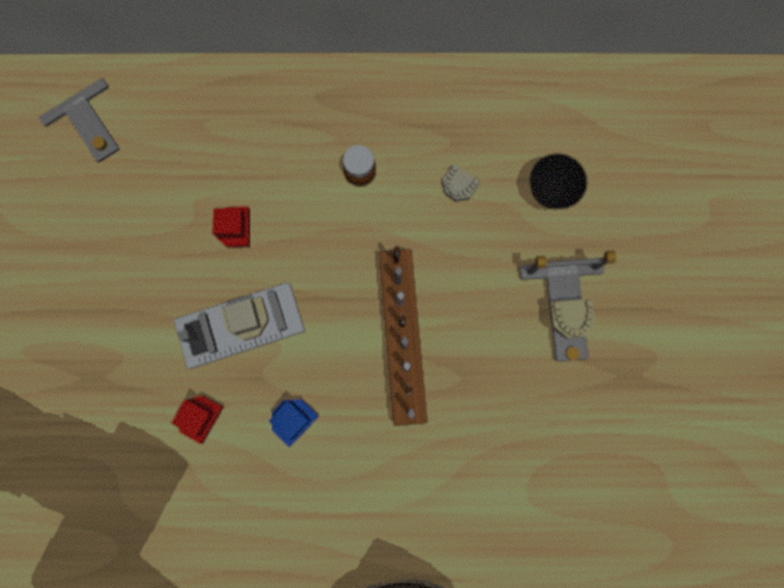

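View pics/scene0.png

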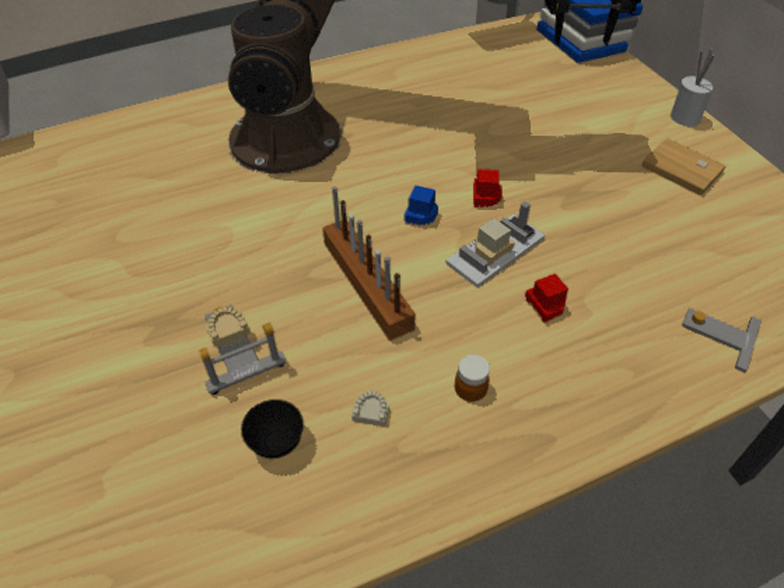

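The top view (picture px, 1.4x) shows the gauge bed with corners at about (176,318), (291,284), (304,332) and (189,367). The post is at its left end (187,337) and the cast block at (242,315). The rack runs x 380–425, the articulator's lower cast is at (572,318), and its brass uprights are at (541,262) and (610,257). The scene view agrees, with red and blue decoys near the gauge.

Run:
```python
from h import *
import pickle
c=pickle.load(open("top0.pkl","rb"))
g=lambda uv,z:onz(c,np.array(uv)/1.4,z).round(1)[:,:2]
b=g([(176,318),(291,284),(304,332),(189,367)],12);print("bed",b.tolist())
d=b[0]-b[1]+b[3]-b[2];print("gauge y dir yaw",np.arctan2(-d[0],d[1]))
print("post",g([(187,337)],76),"block",g([(241,315)],70))
print("uprights",g([(541,262),(610,257)],102),"artfoot",g([(520,272),(604,272)],10), "frontbrass",g([(573,353)],20))
print("teeth",g([(557,316),(592,316),(574,335)],58))
print("rack",g([(379,250),(411,250),(427,422),(394,425)],45))
s=status.state()
print(cv2.Rodrigues(np.zeros(3))[0].shape)
from scipy.spatial.transform import Rotation as R
print(R.from_euler("xyz",s["tcp_rot"]).as_matrix().round(3))
w=cam("wrist");save(w,"w0.png");o=-w["R"].T@w["t"];print("wrist cam",o,w["R"].round(2).tolist(),w["fovy"])
```

```text
bed [[513.9, 344.7], [566.1, 170.3], [492.1, 149.1], [439.5, 321.8]]
gauge y dir yaw 0.2932267508902763
post [[479.3 307.6]] block [[511.3 232.9]]
uprights [[ 581.9 -195.7]
 [ 589.  -294.4]] artfoot [[ 584.5 -183.4]
 [ 584.3 -314.3]] frontbrass [[ 458.2 -257.8]]
teeth [[ 510.1 -226.3]
 [ 509.9 -277.9]
 [ 482.1 -250.1]]
rack [[612.   34.5]
 [611.9 -13.5]
 [357.9 -34.9]
 [353.8  12.9]]
(3, 3)
[[-0.    -0.93   0.367]
 [-0.001  0.367  0.93 ]
 [-1.     0.    -0.001]]
wrist cam [163.17867363 607.40185492 385.06781507] [[0.37, 0.93, -0.0], [0.9, -0.35, 0.25], [0.23, -0.09, -0.97]] 68.43436979568884
```

View pics/w0.png

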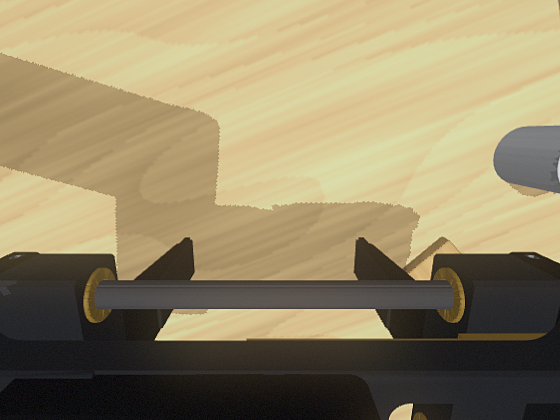

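The wrist picture shows only the table, the shadow and the fingertips at about (190,240) and (358,240). Next I'll turn the tool square to the gauge and move over it.

apply_moves(
  increments=[
    [0, 0, 0, 0, 8.5],
    [0, 0, 0, 0, 8.5],
    [0, 0, 0, 0, 8.5],
    [0, 0, 0, 0, 8.5],
    [0, 0, 0, 0, 8.5],
    [0, 0, 0, 0, 8.5],
    [0, 0, 0, 0, 0.6],
    [0, 0, 0, 0, 0],
    [0, 0, 0, 0, 0],
  ],
)

```text
t: 1.05
eef_pos: [229.4, 581.3, 225.5]
tcp_rot: [-2.347, 1.571, -2.049]
ft_force: [0.0, -0.4, 0.0]
opening: 1.001
```

```bash
cat >> h.py <<'E'
from scipy.spatial.transform import Rotation as Ro
def togo(target,yawz=None):
    s=status.state();M=Ro.from_euler("xyz",s["tcp_rot"]).as_matrix()
    print("pos",s["eef_pos"].round(2),"t",round(s["t"],2),"yawz",np.arctan2(M[1,2],M[0,2]).round(4),"F",s["ft_force"].round(2),"open",round(s["opening"],3),"tilt",np.degrees(np.arccos(-M[2,0])).round(2))
    if target is not None: print("tool shift",(M.T@(np.array(target)-s["eef_pos"])).round(1))
    if yawz is not None: print("turn",np.degrees(np.arctan2(M[1,2],M[0,2])-yawz).round(2))
E
python3 -c "
from h import *
togo([495,260,225],.293)"
```

```text
pos [229.38 581.35 225.55] t 1.05 yawz 0.2977 F [ 0.02 -0.36  0.03] open 1.001 tilt 0.01
tool shift [   0.6 -385.1  159.7]
turn 0.27
```

apply_moves(
  increments=[
    [0, 0, -40, 16, 0.3],
    [0, 0, -40, 16, 0],
    [0, 0, -40, 16, 0],
    [0, 0, -40, 16, 0],
    [0, 0, -40, 16, 0],
    [0, 0, -40, 16, 0],
    [0, 0, -40, 16, 0],
    [0, 0, -40, 16, 0],
    [0, 0, -40, 16, 0],
    [0, 0, -25, 16, 0],
  ],
)

```text
t: 2.05
eef_pos: [493.9, 255.9, 225.8]
tcp_rot: [-0.415, 1.571, -0.125]
ft_force: [0.0, 1.5, -0.4]
opening: 1.0
```

apply_moves(
  increments=[
    [0, 0, 0, 0, 0],
    [0, 0, 0, 0, 0],
  ],
)

```text
t: 2.25
eef_pos: [492.7, 257.9, 225.5]
tcp_rot: [2.74, 1.57, 3.029]
ft_force: [0.2, 0.0, -0.6]
opening: 1.001
```

Run:
```python
from h import *
import pickle
togo(None)
w=cam("wrist");pickle.dump(w,open("w1.pkl","wb"));save(w,"w1.png",s=1.4)
```

```text
pos [492.7  257.87 225.48] t 2.25 yawz 0.2894 F [ 0.23  0.   -0.6 ] open 1.001 tilt 0.02
```

View pics/w1.png

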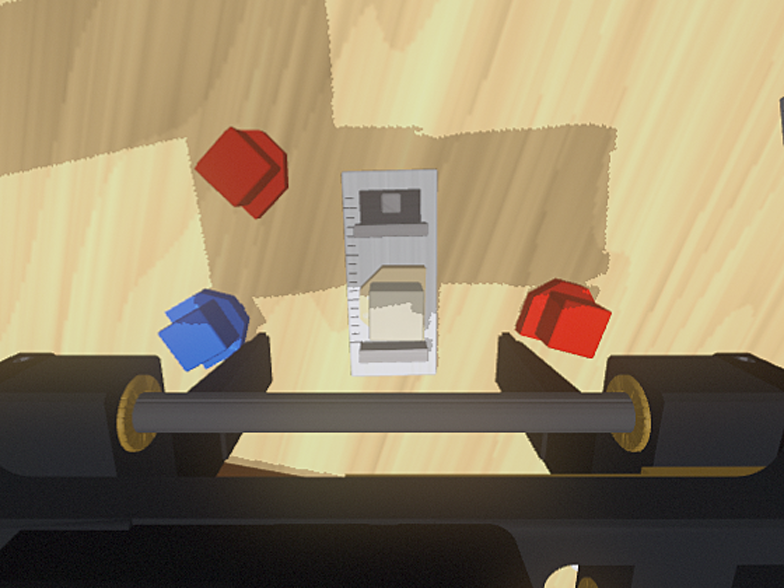

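The wrist view (1.4x) shows the bed with corners (343,172), (437,169), (437,373) and (352,376). The post top is at (391,203), the sliding jaw's front lip at about row 235, the cast block at about (397,315), and the anvil at rows 340–360. The block edges are ambiguous, so I'll take a zoomed crop.

Run:
```python
from h import *
import pickle
w=pickle.load(open("w1.pkl","rb"));save(w,"w1z.png",(235,115,325,275),3.7)
g=lambda uv,z:onz(w,np.array(uv)/1.4,z).round(1)[:,:2]
b=g([(343,172),(437,169),(437,373),(352,376)],12);print(b.tolist())
d=b[0]-b[3]+b[1]-b[2];print(np.arctan2(-d[0],d[1]));d=b[1]-b[0]+b[2]-b[3];print(np.arctan2(d[1],d[0]))
print("post",g([(391,203)],76), onz(w,[(0,0)],0).shape)
```

```text
[[436.1, 326.3], [510.1, 350.8], [567.7, 177.2], [492.4, 151.5]]
0.31597027195298033
0.3243604661579113
post [[479.9 315.6]] (1, 3)
```

View pics/w1z.png

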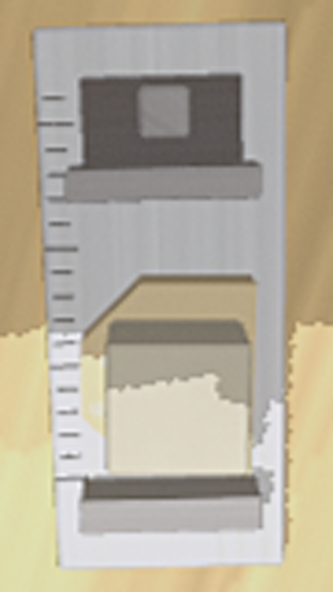

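Run:
```python
from h import *
import pickle
w=pickle.load(open("w1.pkl","rb"))
g=lambda uv,z:onz(w,np.array(uv)/3.7+[235,115],z).round(1)[:,:2]
def yaw(b):
    d=b[0]-b[3]+b[1]-b[2];e=b[1]-b[0]+b[2]-b[3];return np.arctan2(-d[0],d[1]).round(3),np.arctan2(e[1],e[0]).round(3)
for n,p,z in(("bed",[(34,28),(286,22),(282,562),(59,566)],12),("post",[(139,86),(189,86),(189,136),(139,136)],76),("block",[(107,342),(249,342),(250,473),(106,473)],70),("jawtop",[(64,168),(261,163),(262,196),(66,200)],34),("anviltop",[(84,498),(260,495),(261,528),(80,533)],34)):
    b=g(p,z);print(n,b.tolist(),"c",b.mean(0),yaw(b),np.linalg.norm(b-np.roll(b,-1,0),axis=1).round(1))
c=pickle.load(open("top0.pkl","rb"))
save(c,"tz.png",(120,195,225,270),7)
```

```text
bed [[435.1, 326.3], [510.3, 350.6], [566.8, 176.2], [491.6, 152.2]] c [500.95  251.325] (np.float64(0.314), np.float64(0.311)) [ 79.  183.3  78.9 183. ]
post [[471.8, 319.9], [484.4, 323.7], [488.2, 311.3], [475.4, 307.5]] c [479.95 315.6 ] (np.float64(0.29), np.float64(0.291)) [13.2 13.  13.4 12.9]
block [[483.2, 249.4], [521.8, 260.9], [534.2, 223.5], [493.8, 211.5]] c [508.25  236.325] (np.float64(0.296), np.float64(0.289)) [40.3 39.4 42.1 39.4]
jawtop [[456.8, 289.3], [513.8, 307.9], [517.2, 298.5], [460.0, 280.2]] c [486.95  293.975] (np.float64(0.343), np.float64(0.313)) [60.  10.  60.1  9.6]
anviltop [[491.8, 188.0], [546.8, 205.5], [550.7, 194.6], [493.9, 175.8]] c [520.8   190.975] (np.float64(0.254), np.float64(0.314)) [57.7 11.6 59.8 12.4]
```

View pics/tz.png

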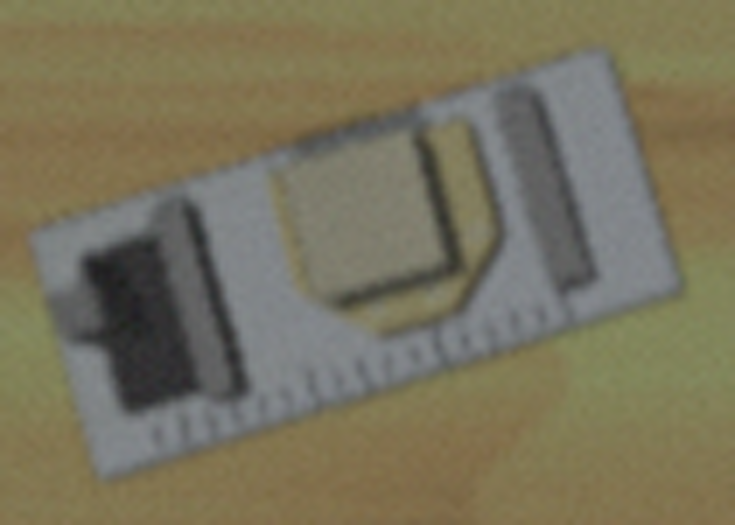

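The gauge yaw is about 0.312. The post is at (480,316), the jaw–anvil gap about 97.5 mm, and the cast sits about 10 mm off the anvil with its front toward -x. I'll push the post from behind with shut fingers, for about 36 mm to snug plus 3 mm.

```bash
python3 -c "
from h import *
togo([470.5,345,50],.312)"
```

```text
pos [492.22 258.42 225.54] t 2.3 yawz 0.2902 F [-0.38 -0.4   0.81] open 1.001 tilt 0.03
tool shift [175.6  89.1   4. ]
turn -1.25
```

apply_moves(
  increments=[
    [1, 0, 30, 2, -1.2],
    [1, 0, 30, 0, 0],
    [1, 0, 30, 0, 0],
    [1, 0, 0, 0, 0],
    [1, 35, 0, 0, 0],
    [1, 40, 0, 0, 0],
    [1, 40, 0, 0, 0],
    [1, 40, 0, 0, 0],
    [1, 20, 0, 0, 0],
    [1, 0, 0, 0, 0],
  ],
)

```text
t: 3.3
eef_pos: [466.0, 344.1, 48.2]
tcp_rot: [-2.935, 1.566, -2.624]
ft_force: [0.3, -0.3, 0.5]
opening: 0.216
```

apply_moves(
  increments=[
    [1, 0, 0, 0, 0],
    [1, 0, 0, 0, 0],
  ],
)

```text
t: 3.5
eef_pos: [468.2, 345.1, 52.2]
tcp_rot: [0.223, 1.568, 0.534]
ft_force: [0.3, -0.1, 0.4]
opening: 0.051
```

```bash
python3 -c "
from h import *
togo([470.5,345,50],.312)
t=np.array([np.cos(.312),np.sin(.312)]);p=status.state()['eef_pos'][:2]-[480,315.8];print('along x,y of gauge from post',p@t,p@[-t[1],t[0]])"
```

```text
pos [468.17 345.11  52.21] t 3.5 yawz 0.3108 F [ 0.27 -0.09  0.38] open 0.051 tilt 0.13
tool shift [ 2.2 -0.8  2.2]
turn -0.07
along x,y of gauge from post -2.2665543866611753 31.525859464482643
```

apply_moves(
  increments=[
    [1, 0, -4, 2, 0],
    [1, 0, -4, 0, 0],
    [1, 0, -3, 0, 0],
    [1, 0, -3, 0, 0],
    [1, 0, -3, 0, 0],
    [1, 0, -3, 0, 0],
    [1, 0, -3, 0, 0],
    [1, 0, -3, 0, 0],
    [1, 0, 0, 0, 0],
  ],
)

```text
t: 4.4
eef_pos: [477.7, 320.1, 50.6]
tcp_rot: [-2.633, 1.571, -2.323]
ft_force: [0.2, 0.6, -0.6]
opening: 0.007
```

apply_moves(
  increments=[
    [1, 0, -2, 0, 0],
    [1, 0, -2, 0, 0],
    [1, 0, -2, 0, 0],
    [1, 0, -2, 0, 0],
    [1, 0, -2, 0, 0],
    [1, 0, 0, 0, 0],
  ],
)

```text
t: 5.0
eef_pos: [480.7, 310.6, 50.6]
tcp_rot: [-2.673, 1.571, -2.363]
ft_force: [-0.5, 0.5, -0.6]
opening: 0.007
```

apply_moves(
  increments=[
    [1, 0, -2, 0, 0],
    [1, 0, -2, 0, 0],
    [1, 0, -2, 0, 0],
    [1, 0, 0, 0, 0],
  ],
)

```text
t: 5.4
eef_pos: [482.5, 305.0, 50.6]
tcp_rot: [2.635, 1.571, 2.945]
ft_force: [0.2, 0.6, -0.9]
opening: 0.009
```

```bash
cat > p.py <<'E'
from h import *
togo(None)
t=np.array([np.cos(.312),np.sin(.312)]);s=status.state();p=s['eef_pos'][:2]-[480,315.8];y=np.array([-t[1],t[0]]);print('along',p@t,p@y,"F",s["ft_force"][:2]@t,s["ft_force"][:2]@y)
E
python3 p.py
```

```text
pos [482.49 305.05  50.63] t 5.4 yawz 0.31 F [ 0.24  0.6  -0.9 ] open 0.009 tilt 0.0
along -0.9277486344854209 -10.997493048701044 F 0.41062809949648577 0.502853129794922
```

Run:
```python
from h import *
c=cam("top");w=cam("wrist")
a=cv2.resize(c["pixels"][185:275,110:230,::-1],(480,360),interpolation=cv2.INTER_CUBIC)
b=cv2.resize(w["pixels"][100:420,140:420,::-1],(315,360))
cv2.imwrite("pics/push.png",np.hstack([a,b]))
```

```text
(no output)
```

View pics/push.png

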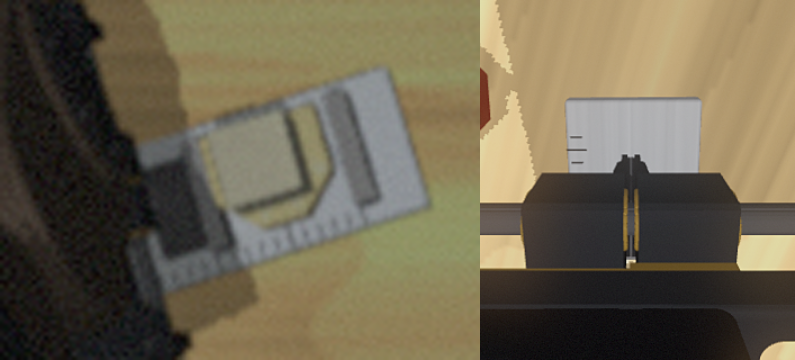

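The top view shows the jaw carried along and almost touching the cast, with the cast still about 10 mm from the anvil. I'll continue gently.

apply_moves(
  increments=[
    [1, 0, -1, 0, 0],
    [1, 0, -1, 0, 0],
    [1, 0, -1, 0, 0],
    [1, 0, -1, 0, 0],
    [1, 0, -1, 0, 0],
  ],
)

```text
t: 6.0
eef_pos: [484.0, 300.5, 50.6]
tcp_rot: [1.054, 1.571, 1.364]
ft_force: [-1.7, 3.4, -1.9]
opening: 0.005
```

apply_moves(
  increments=[
    [1, 0, -1, 0, 0],
    [1, 0, -1, 0, 0],
    [1, 0, -1, 0, 0],
  ],
)

```text
t: 6.3
eef_pos: [484.9, 297.7, 50.6]
tcp_rot: [1.495, 1.571, 1.805]
ft_force: [-1.1, 6.0, -1.2]
opening: -0.0
```

apply_moves(
  increments=[
    [1, 0, -1, 0, 0],
    [1, 0, -1, 0, 0],
  ],
)

```text
t: 6.5
eef_pos: [485.4, 296.1, 50.7]
tcp_rot: [1.104, 1.57, 1.414]
ft_force: [-2.8, 9.3, -2.0]
opening: 0.006
```

```bash
python3 p.py
```

```text
pos [485.44 296.06  50.69] t 6.5 yawz 0.31 F [-2.79  9.27 -2.  ] open 0.006 tilt 0.04
along -0.884286196957488 -20.460398881822247 F 0.19559860480141866 9.681254819498074
```

apply_moves(
  increments=[
    [1, 0, 0, 0, 0],
    [1, 0, 0, 0, 0],
    [1, 0, 0, 0, 0],
    [1, 0, 0, 0, 0],
    [1, 0, 0, 0, 0],
    [1, 0, 0, 0, 0],
  ],
)

```text
t: 7.1
eef_pos: [485.4, 296.0, 50.6]
tcp_rot: [1.202, 1.57, 1.512]
ft_force: [-1.4, 7.4, -1.2]
opening: 0.002
```

```bash
python3 p.py
```

```text
pos [485.44 295.96  50.63] t 7.1 yawz 0.3101 F [-1.36  7.35 -1.22] open 0.002 tilt 0.02
along -0.9122544094439657 -20.553385139785327 F 0.9647344303356775 7.415749621869672
```

Step 1 held at a steady 7.4 N for 0.6 s. Now I'll back off, rise and look.

apply_moves(
  increments=[
    [1, 0, 3, 0, 0],
    [1, 0, 8, 0, 0],
    [1, 0, 8, 0, 0],
    [0.5, -40, 0, 0, 0],
    [0.3, -40, 0, 0, 0],
    [0.3, -45, 0, 0, 0],
    [0.3, -45, 0, 0, 0],
    [0.3, 0, -28, 0, 0],
    [0.3, 0, -28, 0, 0],
    [0.3, 0, 0, 0, 0],
  ],
)

```text
t: 8.1
eef_pos: [497.3, 258.8, 221.1]
tcp_rot: [-0.66, 1.57, -0.352]
ft_force: [0.4, -0.0, -1.1]
opening: 0.539
```

apply_moves(
  increments=[
    [0.3, 0, 0, 0, 0],
    [0.3, 0, 0, 0, 0],
  ],
)

```text
t: 8.3
eef_pos: [496.6, 261.2, 220.5]
tcp_rot: [2.594, 1.571, 2.905]
ft_force: [-0.2, -0.1, -0.1]
opening: 0.679
```

Run:
```python
from h import *
import pickle
togo(None)
w=cam("wrist");pickle.dump(w,open("w2.pkl","wb"))
o=proj(w,[[505,235,40]])[0];x,y=(o-[50,85]).astype(int);print(x,y);save(w,"w2z.png",(x,y,x+100,y+150),4)
```

```text
pos [496.55 261.18 220.52] t 8.3 yawz 0.3105 F [-0.17 -0.12 -0.07] open 0.679 tilt 0.01
224 136
```

View pics/w2z.png

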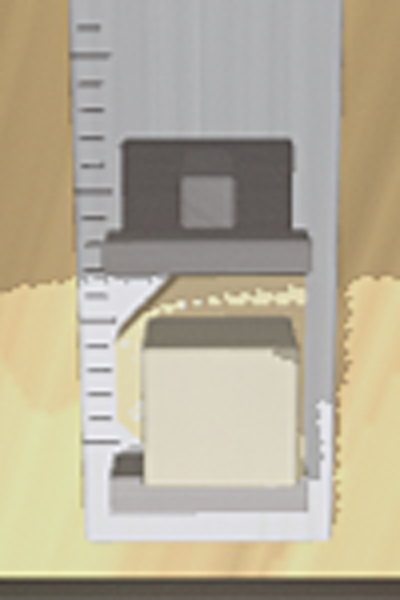

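The cast now sits snug between the jaws. The block top spans about (142–298, 347–486) in the crop.

Run:
```python
from h import *
import pickle
w=pickle.load(open("w2.pkl","rb"))
g=lambda uv,z:onz(w,np.array(uv)/4+[224,136],z).round(1)[:,:2]
for n,p,z in(("block",[(142,347),(298,347),(298,486),(146,486)],70),("post",[(180,176),(234,176),(233,228),(180,228)],76),("jawtop",[(103,238),(311,236),(309,272),(102,274)],34)):
    b=g(p,z);d=b[0]-b[3]+b[1]-b[2];e=b[1]-b[0]+b[2]-b[3];print(n,b.tolist(),b.mean(0),np.arctan2(-d[0],d[1]),np.arctan2(e[1],e[0]),np.linalg.norm(b-np.roll(b,-1,0),axis=1).round(1))
    if n=="block": c=b.mean(0)
togo([*c,51],.312)
# articulator, refined from top cam
c=cam("top");pickle.dump(c,open("top2.pkl","wb"));save(c,"art.png",(355,170,455,265),6)
```

```text
block [[487.5, 236.6], [526.4, 249.1], [539.1, 212.1], [500.0, 199.6]] [513.25 224.35] 0.32822295592393813 0.3101680607879859 [40.9 39.1 41.  39.1]
post [[483.2, 283.4], [496.0, 287.5], [499.8, 275.0], [487.2, 271.0]] [491.55  279.225] 0.3035707393236646 0.30870265908013395 [13.4 13.1 13.2 13. ]
jawtop [[468.9, 253.5], [525.3, 272.3], [528.2, 262.1], [471.6, 243.3]] [498.5 257.8] 0.26791042242334623 0.3212194870010029 [59.5 10.6 59.6 10.6]
pos [496.5  261.27 220.47] t 8.35 yawz 0.3109 F [ 0.46  0.19 -1.02] open 0.687 tilt 0.02
tool shift [169.5 -40.3   4.7]
turn -0.06
```

View pics/art.png

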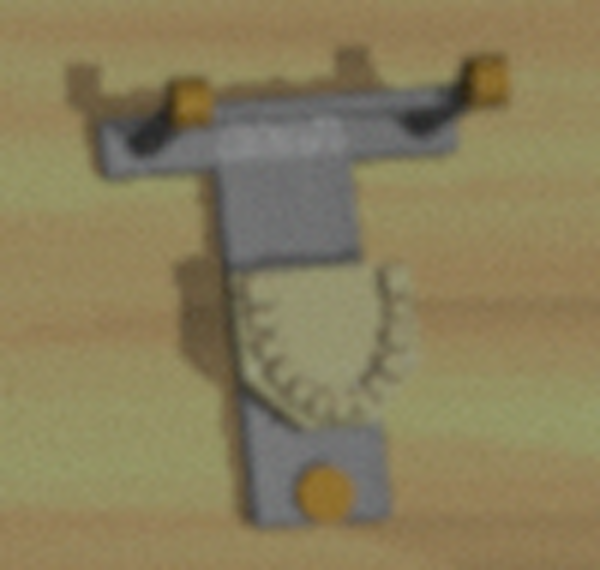

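apply_moves(
  increments=[
    [0.3, 0, -20, 5, 0],
    [0.3, 0, -20, 0, 0],
    [0.3, 20, 0, 0, 0],
    [0.3, 35, 0, 0, 0],
    [0.3, 35, 0, 0, 0],
    [0.3, 30, 0, 0, 0],
    [0.3, 20, 0, 0, 0],
    [0.3, 15, 0, 0, 0],
    [0.3, 10, 0, 0, 0],
    [0.3, 4, 0, 0, 0],
  ],
)

```text
t: 9.4
eef_pos: [513.5, 224.3, 50.8]
tcp_rot: [3.067, 1.57, -2.905]
ft_force: [0.7, 0.5, 0.8]
opening: 0.698
```

apply_moves(
  increments=[
    [0.3, 0, 0, 0, 0],
    [0.3, 0, 0, 0, 0],
  ],
)

```text
t: 9.6
eef_pos: [514.0, 224.1, 52.2]
tcp_rot: [0.045, 1.57, 0.355]
ft_force: [0.4, 0.0, 0.0]
opening: 0.696
```

```bash
python3 -c "
from h import *
togo([513.2,224.3,51],.312)"
```

```text
pos [514.05 224.14  52.24] t 9.6 yawz 0.3103 F [0.41 0.03 0.05] open 0.696 tilt 0.05
tool shift [ 1.2  0.4 -0.8]
turn -0.1
```

apply_moves(
  increments=[
    [0.5, 1, 0, -1, 0],
    [1, 0, 0, 0, 0],
    [1, 0, 0, 0, 0],
    [1, 0, 0, 0, 0],
    [1, 0, 0, 0, 0],
    [1, 0, 0, 0, 0],
    [1, 0, 0, 0, 0],
    [1, 0, 0, 0, 0],
  ],
)

```text
t: 10.4
eef_pos: [513.5, 223.9, 51.0]
tcp_rot: [0.043, 1.569, 0.353]
ft_force: [4.5, 3.6, 5.2]
opening: 0.44
```

apply_moves(
  increments=[
    [1, -3, 0, 0, 0],
    [1, -5, 0, 0, 0],
    [1, -7, 0, 0, 0],
    [1, -10, 0, 0, 0],
    [1, 0, 0, 0, 0],
  ],
)

```text
t: 10.9
eef_pos: [513.3, 223.6, 77.2]
tcp_rot: [-0.081, 1.569, 0.229]
ft_force: [0.5, -0.6, -3.8]
opening: 0.439
```

```bash
python3 -c "
from h import *
togo(None)"
```

```text
pos [513.34 223.63  77.18] t 10.9 yawz 0.3101 F [ 0.47 -0.63 -3.76] open 0.439 tilt 0.11
```

The cast is gripped (opening 0.44, about 42 mm) and lifted. Now the articulator estimate from the top view, where the brass tops are at crop (190,95) and (488,80), and the lift.

apply_moves(
  increments=[
    [1, -20, 0, 0, 0],
    [1, -30, 0, 0, 0],
    [1, -30, 0, 0, 0],
    [1, -30, 0, 0, 0],
    [1, -30, 0, 0, 0],
    [1, 0, 0, 0, 0],
    [1, 0, 0, 0, 0],
  ],
)

```text
t: 11.6
eef_pos: [512.5, 223.4, 215.5]
tcp_rot: [-0.178, 1.57, 0.132]
ft_force: [0.2, 0.4, -4.1]
opening: 0.442
```

Run:
```python
from h import *
import pickle
c=pickle.load(open("top2.pkl","rb"))
g=lambda uv,z:onz(c,np.array(uv)/6+[355,170],z).round(1)[:,:2]
u=g([(193,95),(489,80)],102);print(u.tolist(),np.linalg.norm(u[0]-u[1]))
x=u[0]-u[1];yaw=np.arctan2(-x[0],x[1]);print("yaw",yaw)
X=np.array([np.cos(yaw),np.sin(yaw)]);print("bite est",u.mean(0)-80*X)
print("teeth back L,R",g([(250,265),(398,265)],58))
print("front brass",g([(325,493)],14),"frame front corners",g([(250,522),(390,518)],10))
togo([510,-310,215],yaw)
```

```text
[[584.5, -197.2], [589.5, -296.0]] 98.92643731581565
yaw 0.050564150317210066
bite est [ 507.10224754 -250.64340853]
teeth back L,R [[ 534.  -224.8]
 [ 533.9 -275.9]]
front brass [[ 458.6 -259.2]] frame front corners [[ 448.7 -233.1]
 [ 449.9 -283.1]]
pos [512.54 223.41 215.54] t 11.6 yawz 0.31 F [ 0.23  0.4  -4.08] open 0.442 tilt 0.03
tool shift [ 5.000e-01 -5.072e+02 -1.652e+02]
turn 14.87
```

apply_moves(
  increments=[
    [1, 0, 0, 0, 7.5],
    [1, 0, 0, 0, 7.4],
    [1, 0, 0, 0, 0],
    [1, 0, -15, -2, 0],
    [1, 0, -25, -2, 0],
    [1, 0, -30, -2, 0],
    [1, 0, -30, -2, 0],
    [1, 0, -30, -2, 0],
    [1, 0, -30, -2, 0],
    [1, 0, -30, -2, 0],
  ],
)

```text
t: 12.6
eef_pos: [507.6, 31.3, 215.0]
tcp_rot: [3.119, 1.57, -3.11]
ft_force: [0.9, 0.7, -2.9]
opening: 0.442
```

apply_moves(
  increments=[
    [1, 0, -30, -2, 0],
    [1, 0, -30, -2, 0],
    [1, 0, -30, -2, 0],
    [1, 0, -30, -2, 0],
    [1, 0, -30, -2, 0],
    [1, 0, -30, -2, 0],
    [1, 0, -30, -2, 0],
    [1, 0, -30, -1, 0],
    [1, 0, -30, 0, 0],
    [1, 0, -30, 0, 0],
  ],
)

```text
t: 13.6
eef_pos: [507.4, -268.9, 214.9]
tcp_rot: [2.533, 1.57, 2.586]
ft_force: [0.5, 0.1, -3.8]
opening: 0.442
```

apply_moves(
  increments=[
    [1, 0, -25, 0, 0],
    [1, 0, -15, 0, 0],
    [1, 0, 0, 0, 0],
    [1, 0, 0, 0, 0],
    [1, 0, 0, 0, 0],
  ],
)

```text
t: 14.1
eef_pos: [510.2, -306.2, 215.5]
tcp_rot: [2.152, 1.57, 2.203]
ft_force: [0.6, 0.5, -3.2]
opening: 0.441
```

Run:
```python
from h import *
import pickle
togo([510,-310,215],.05)
w=cam("wrist");pickle.dump(w,open("w3.pkl","wb"));save(w,"w3.png",s=1.4)
```

```text
pos [ 510.21 -306.22  215.47] t 14.1 yawz 0.0514 F [ 0.59  0.54 -3.16] open 0.441 tilt 0.04
tool shift [ 0.5 -3.8 -0.4]
turn 0.08
```

View pics/w3.png

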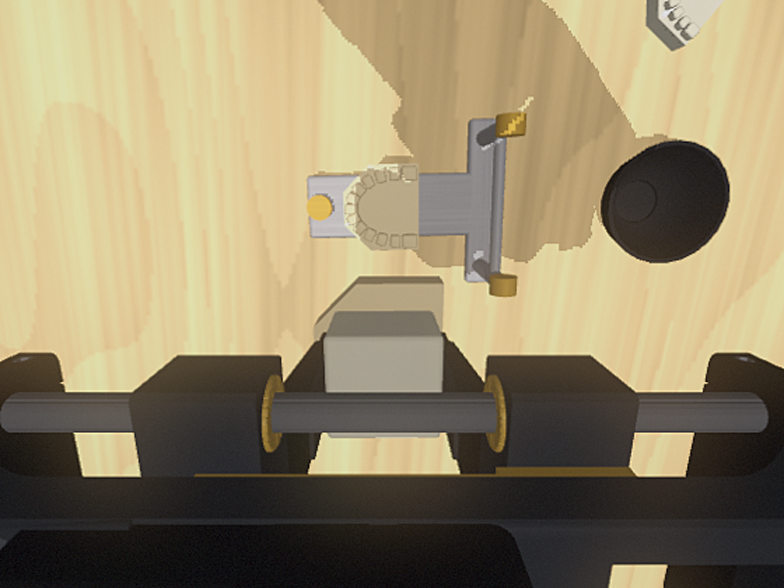

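The wrist view shows the cast held level, with the lower cast ahead at about (385,205), the front brass knob at (319,207), and the uprights at (511,124) and (503,286). I'll zoom in on the articulator.

Run:
```python
from h import *
import pickle
w=pickle.load(open("w3.pkl","rb"));save(w,"w3z.png",(215,75,385,220),4.6)
```

```text
(no output)
```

View pics/w3z.png

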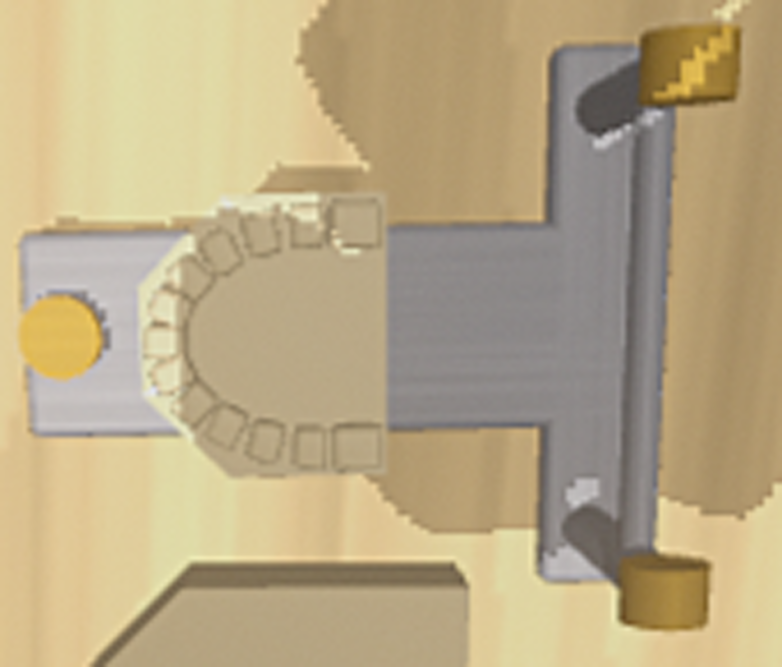

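Run:
```python
from h import *
import pickle
w=pickle.load(open("w3.pkl","rb"))
g=lambda uv,z:onz(w,np.array(uv)/4.6+[215,75],z).round(1)[:,:2]
b=g([(222,194),(386,193),(385,473),(232,475)],50);f=g([(140,287),(143,395)],50)
print("base",b.tolist(),"front",f.tolist(),"width",np.linalg.norm(b[1]-b[2]),"len",np.linalg.norm((b[1]+b[2]-f[0]-f[1])/2))
yw=lambda v:np.arctan2(-v[0],v[1])
print("yaw back",yw(b[1]-b[2]),"front",yw(f[0]-f[1]),"sides",[np.arctan2(*(q[::-1])) for q in(b[1]-b[0],b[2]-b[3])])
fr=g([(22,235),(550,224),(545,425),(33,435)],8);print("frame strip yaw",[np.arctan2(*(q[::-1])) for q in(fr[1]-fr[0],fr[2]-fr[3])])
m=(b[1]+b[2])/2;F=f.mean(0);d=m-F;print("yaw axis",np.arctan2(d[1],d[0]))
yaw=.05;X=np.array([np.cos(yaw),np.sin(yaw)]);print("bite from back",m-27*X,"from front",F+28*X)
mol=g([(333,247),(381,200),(332,424),(380,468)],58);print("molars",mol.tolist())
s=status.state();p=s["eef_pos"];a=onz(w,np.array([(329,334),(441,333)])/1.4,p[2]+19)
print("block top +y edge minus TCP",(a[:,:2]-p[:2])@np.array([[np.cos(.0514),-np.sin(.0514)],[np.sin(.0514),np.cos(.0514)]]))
a=onz(w,np.array([(360,277),(442,277)])/1.4,p[2]-15);print("base +y edge",(a[:,:2]-p[:2])@np.array([[np.cos(.0514),-np.sin(.0514)],[np.sin(.0514),np.cos(.0514)]]))
```

```text
base [[494.0, -221.3], [529.8, -219.3], [534.0, -280.7], [498.9, -283.0]] front [[476.6, -242.1], [477.9, -265.9]] width 61.54348056455694 len 54.79619056102347
yaw back 0.06829751786680818 front 0.054567623503892264 sides [np.float64(0.05580791117643761), np.float64(0.06543351978468077)]
frame strip yaw [np.float64(0.07152412603203558), np.float64(0.07130746478529017)]
yaw axis 0.07306276138328795
bite from back [ 504.93374297 -251.34943757] from front [ 505.21500729 -252.60058326]
molars [[518.6, -231.4], [528.3, -221.2], [520.8, -269.3], [532.1, -278.6]]
block top +y edge minus TCP [[-19.7503422   21.09599698]
 [ 18.76625386  21.48229337]]
base +y edge [[-10.73808976  34.01642379]
 [ 23.09272353  34.02928905]]
```

Both views agree: bite at about (505.5,-251.5) and yaw about 0.066. In the tool frame the cast origin sits at about TCP + (-2.7, +1.3), so the TCP target is (508.3,-252.6,103).

```bash
python3 -c "
from h import *
togo([508.3,-252.6,103],.066)"
```

```text
pos [ 510.33 -306.21  215.65] t 14.15 yawz 0.0515 F [ 0.28  0.89 -3.06] open 0.44 tilt 0.02
tool shift [112.7  53.6   0.7]
turn -0.83
```

apply_moves(
  increments=[
    [1, 0, 0, 0, -0.8],
    [1, 0, 12, 0, 0],
    [1, 0, 18, 0, 0],
    [1, 0, 16, 0, 0],
    [1, 0, 8, 0, 0],
    [1, 20, 0, 0, 0],
    [1, 25, 0, 0, 0],
    [1, 20, 0, 0, 0],
    [1, 10, 0, 0, 0],
    [1, 0, 0, 0, 0],
  ],
)

```text
t: 15.15
eef_pos: [506.7, -252.7, 139.7]
tcp_rot: [2.45, 1.569, 2.514]
ft_force: [-1.0, 0.6, -3.1]
opening: 0.441
```

apply_moves(
  increments=[
    [1, 0, 0, 0, 0],
    [1, 0, 0, 0, 0],
    [1, 0, 0, 0, 0],
  ],
)

```text
t: 15.45
eef_pos: [507.2, -253.4, 141.5]
tcp_rot: [-0.579, 1.569, -0.515]
ft_force: [0.3, -0.1, -3.2]
opening: 0.441
```

```bash
python3 -c "
from h import *
togo([508.3,-252.6,103],.066)"
```

```text
pos [ 507.23 -253.43  141.47] t 15.45 yawz 0.064 F [ 0.3  -0.09 -3.21] open 0.441 tilt 0.08
tool shift [38.5  0.8  1.1]
turn -0.11
```

apply_moves(
  increments=[
    [1, 8, 1, 1, 0],
    [1, 8, 0, 0, 0],
    [1, 7, 0, 0, 0],
    [1, 4, 0, 0, 0],
    [1, 3, 0, 0, 0],
    [1, 0, 0, 0, 0],
    [1, 0, 0, 0, 0],
  ],
)

```text
t: 16.15
eef_pos: [507.9, -252.3, 110.7]
tcp_rot: [-0.067, 1.571, -0.003]
ft_force: [0.0, -0.2, -3.8]
opening: 0.443
```

apply_moves(
  increments=[
    [1, 2, 0, 0, 0],
    [1, 2, 0, 0, 0],
    [1, 2, 0, 0, 0],
    [1, 1, 0, 0, 0],
    [1, 0, 0, 0, 0],
    [1, 0, 0, 0, 0],
    [1, 0, 0, 0, 0],
  ],
)

```text
t: 16.85
eef_pos: [507.9, -252.2, 103.7]
tcp_rot: [0.076, 1.571, 0.14]
ft_force: [0.8, 0.0, -3.5]
opening: 0.443
```

Run:
```python
from h import *
import pickle
togo([508.3,-252.6,103],.066)
c=cam("scene");pickle.dump(c,open("s4.pkl","wb"));d=cam("top");pickle.dump(d,open("t4.pkl","wb"))
x,y=proj(c,[[505,-252,70]])[0].astype(int);x2,y2=proj(d,[[505,-252,70]])[0].astype(int);print(x,y,x2,y2)
a=c["pixels"][y-45:y+45,x-50:x+50,::-1];b=d["pixels"][y2-45:y2+45,x2-50:x2+50,::-1]
cv2.imwrite("pics/fin.png",np.hstack([cv2.resize(q,(400,360),interpolation=cv2.INTER_CUBIC) for q in(a,b)]))
```

```text
pos [ 507.91 -252.24  103.68] t 16.85 yawz 0.064 F [ 0.81  0.03 -3.51] open 0.443 tilt 0.01
tool shift [ 0.7 -0.4  0.4]
turn -0.11
158 223 412 227
```

View pics/fin.png

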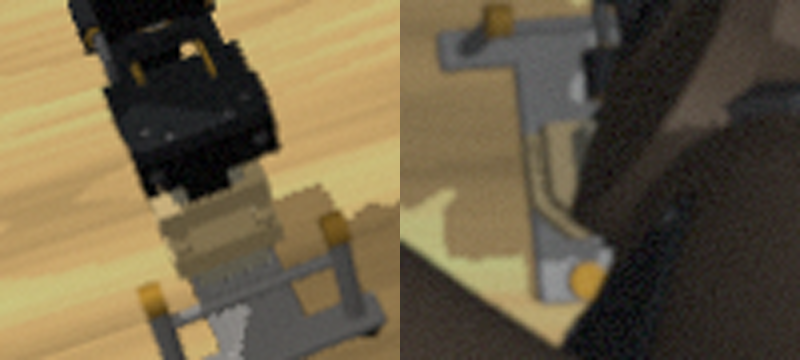

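The cast hangs over the lower cast with its edges parallel and no sign of contact. I'll check numerically where its +y base edge should project in the top view.

Run:
```python
from h import *
import pickle
d=pickle.load(open("t4.pkl","rb"));yw=.066
X=np.array([np.cos(yw),np.sin(yw)]);Y=np.array([-X[1],X[0]])
P=lambda x,y,z:np.r_[np.array([505.4,-251.5])+x*X+y*Y,z]
for n,z,h in(("lower",50,31),("upper bottom",72,31),("upper top",88,31),("block bottom",88,20),("block top",122,20)):
    print(n,(np.c_[proj(d,[P(20,h,z),P(0,h,z)])]-[362,182]).dot(4).round().tolist())
r=d["pixels"][182+35:182+43,362+25:362+55].astype(float).mean(0).round().astype(int)
print([(4*(25+i),v.tolist()) for i,v in enumerate(r)])
```

```text
lower [[125.0, 151.0], [129.0, 190.0]]
upper bottom [[135.0, 146.0], [139.0, 185.0]]
upper top [[143.0, 141.0], [147.0, 181.0]]
block bottom [[165.0, 140.0], [169.0, 180.0]]
block top [[183.0, 130.0], [187.0, 172.0]]
[(100, [126, 107, 75]), (104, [125, 107, 73]), (108, [125, 106, 74]), (112, [126, 107, 74]), (116, [119, 102, 70]), (120, [102, 90, 63]), (124, [90, 82, 62]), (128, [105, 95, 73]), (132, [115, 105, 79]), (136, [107, 96, 73]), (140, [98, 88, 67]), (144, [89, 81, 63]), (148, [110, 100, 76]), (152, [131, 119, 90]), (156, [137, 124, 95]), (160, [136, 123, 94]), (164, [136, 122, 94]), (168, [125, 115, 89]), (172, [98, 91, 73]), (176, [73, 72, 62]), (180, [59, 59, 52]), (184, [49, 47, 41]), (188, [38, 36, 31]), (192, [33, 32, 27]), (196, [32, 28, 22]), (200, [33, 29, 28]), (204, [32, 26, 23]), (208, [31, 29, 26]), (212, [34, 32, 26]), (216, [31, 29, 26])]
```

```bash
python3 -c "
from h import *
togo(None);print(env.job_done());togo(None)"
```

```text
pos [ 507.89 -252.22  103.67] t 16.95 yawz 0.064 F [-1.19  0.55 -2.98] open 0.445 tilt 0.01
the job is handed in; nothing more can be done
None
the job is handed in; nothing more can be done
```

I handed the job in at about 17 s with the upper cast still held in the gripper over the lower cast. No verdict was reported, so the result rests on my own checks.

- **Gauge:** I pushed the thumb post from behind with shut fingers. It settled at a steady push of about 7.4 N for 0.6 s. The spring was compressing, and the next picture showed the cast held between both jaws.
- **Carry:** I gripped the mounting block across the gauge's x and lifted it. It crossed the rack with the teeth at about 176 mm, 36 mm above the tallest instruments. The wrist force stayed at the cast's weight, with no sign of contact.
- **Final pose, measured:** The tool centre point (TCP) is at (507.9, -252.2, 103.7), which puts the teeth about 6.7 mm above the lower cast's. Yaw is 0.064 against a measured 0.066, tilt is about 0.01°, and the grip opening is about 42 mm with only the cast's weight on the wrist.

**Where the checks disagreed:**
- The top and wrist cameras put the centre of the lower cast about 2 mm apart; I aimed between them.
- The last top view suggests the upper cast sits about 1 mm toward -y of where I computed, inside the 6 mm limit.
- The gap height comes from the grasp geometry. I did not measure it directly in a picture, and the final views showed no contact.

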